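Change the drive adapter of a torque tester

TASK

Set the torque tester up for the next wrench: pull out the adapter that is in its square drive and park it, tang down, in the empty hole of the adapter stand; in its place fit the smaller of the stand's own two adapters, lowered (not dropped) tang first into the drive until it is fully home, its shoulder flat on the drive face. Once it is home and let go, press the tester's round zero key right down and let it come up again. Leave the larger adapter, the torque wrench, the dial gauge and the gauge-block case where they are.

Things in the scene. Friction and masses are not known exactly. Their poses are not given: they have to be found in the camera images.
- drive (a point): The tester's square drive: an open upright square socket, 20.2 x 20.2 mm, 29 mm deep, 3 mm lead-in chamfer, in a bare steel block 48 x 48 mm. This point: centre of the socket's mouth, on the block's top face, 75 mm above the bench; z up along the socket, x and y square to its walls. A round dark flange, 92 mm across, lies 12 mm lower around the block.
- tester: Torque tester, bolted to the bench: green cast box, foot 160 mm (x) by 260 mm (y) and 10 mm high, body 140 x 240 mm, 46 mm high, with a grey display head at its -y end (128 x 100 mm, top 71 mm high) and the drive at its +y end. Origin on the bench under its centre; the drive's axis is at y = +65 mm, the display head spans y = -112 to -12 mm.
- stand: Adapter stand: brown hardwood block fixed to the bench, 76 mm (x) by 220 mm (y), 36 mm high, with three equal square holes 22 x 22 mm, 28 mm deep, 3 mm chamfers, in a row at y = -70, 0 and +70 mm. The hole at -70 mm is empty; the other two hold the small and the large adapter in either order, tangs down, shoulders on the stand's top. Origin on the bench under its centre.
- empty_hole (a point): The empty hole of the adapter stand, at the -y end of its row, 22 x 22 mm, 28 mm deep. This point: centre of its mouth on the stand's top, 36 mm above the bench; z up, x and y square to its walls.
- adapter_fitted: Steel drive adapter, in the tester's drive at the start. Square body 34 x 34 mm, 34 mm high, with a square recess in its top; below it a square tang 19 x 19 mm, 22 mm long, chamfered at its foot. 0.26 to 0.4 kg. Origin: centre of the shoulder, the body's flat underside (body 0 to +34 mm, tang 0 to -22 mm). z up, x and y square to the flats of body and tang. Unlocked: it lifts straight out.
- adapter_small: The smaller of the two steel adapters in the stand, the one to fit: square body 29 x 29 mm, 30 mm high, with a square recess in its top; the same tang, 19 x 19 x 22 mm. 0.19 to 0.29 kg. Origin: centre of the shoulder, as for the fitted adapter; z up, x and y square to the flats. It fits the drive in any of its four quarter turns.
- adapter_large: The larger adapter in the stand, to be left there: square body 42 x 42 mm, 40 mm high, with a 25.4 mm square recess in its top; the same tang. About 0.45 kg. Origin at the centre of its shoulder.
- zero_key (a joint): The tester's zero key, sprung: 0 when up, 0.005 m when right down (the spring takes 1.2 N to start and 4 N at the bottom).
- zero_key_top (a point): Centre of the top of the zero key: a round white key 22 mm across in a black collar 38 mm across, on the display head beside the dark display, its top 18 mm above the display head's top, 89 mm above the bench and 131 mm from the drive's axis. It is pressed straight down.
- torque_wrench: Torque wrench lying on the bench beyond the work, about 350 mm long along its y, 40 mm high. Origin on the bench under the middle of the shaft. To be left alone.
- dial_gauge: Dial gauge lying on its back on the bench, 57 mm across and 23 mm high, with a stem towards its x. Origin under the centre of its case. To be left alone.
- gauge_case: Closed wooden gauge-block case on the bench, 180 x 110 x 45 mm. Origin under its centre. To be left alone.
There are look-alikes about, which are no part of the job. Leave any green or purple look-alike of the stand alone. What is shaped like the adapter_fitted but brown or pink is not meant.

How it is judged:
By the outcome, as a careful person would: the job done as asked, in the order asked, and still so for the second after the job is handed in, with the robot touching nothing.
It also fails if it takes over 64 s, if anything falls off the work surface, if the arm or the gripper's body presses on something with over 40 N, if the wrist force passes 120 N, or if a joint passes its speed limit or range.

ROBOT

A 6-joint arm with a two-finger parallel gripper is mounted at the origin on the work surface. World frame = base frame: x ahead of the robot, y to its left, z up, the work surface at z = 0. Lengths are in m, angles in degrees, forces in N, time in s.
With the tool pointing down it reaches from about 0.35 to 0.875 m from the base axis. Payload 4.2 kg.
Tool frame: the origin (TCP) lies midway between the tips of the shut fingers; the grasp point (between the pads) lies 19 mm behind it; z points along the fingers, y is the line along which they close (so a half turn about z gives the same grasp; the last joint's range is limited). The gripper opens to 87 mm and grips with 3 to 60 N. Pads are 19 mm wide; open, the fingers measure 117 mm over their backs; the gripper's body (75 mm by 190 mm) begins 51 mm behind the grasp point.
Start: joints at [-56.975, 22.042, 0.453, 0, -68.411, -14.817], TCP at [0.195, -0.594, 0.223] pointing down, gripper open.
Joint ranges: [-179.83, 179.83], [-69.29, 118.12], [-61.27, 80.66], [-181.25, 117.63], [-171.15, -9.14], [-177.46, 177.46]. Speed limits (degrees/s): [159.86, 159.86, 180, 180, 180, 180].

INTERFACE

Orientations are given as [roll, pitch, yaw] about the fixed x, y, z axes, in that order (R = Rz(yaw) Ry(pitch) Rx(roll)).
In Python, from workcell import env gives the robot as it stands. The module is installed in compiled form; this text tells all that it offers. Calls block until the motion is done:
- env.goto(position, orientation): joint-space move of the TCP to a pose.
- env.move_straight(position, rotation=None, rate=0.15, force_limit=None): straight line of the TCP; rotation=None keeps the orientation; rate is the mean speed in m/s. With force_limit (N) it stops when the force on the tool has changed by that much, and returns True; else False.
- env.set_joints(angles): joint-space move.
- env.gripper_to(opening, grasp_force=None): opening from 0.0 (shut) to 1.0 (fully open); grasp_force is the grip in N (None keeps the last); returns when the fingers have stopped.
- env.dwell(seconds).
- env.inverse_kinematics(position, orientation): joint angles nearest the present ones, or None.
- env.read_state(): the state.
- env.grab_frame(name): name is "side" or "top" or "wrist"; returns a dict with "image" (384x512x3 uint8, blue, green, red), "fx", "fy", "cx", "cy" (pixels), "position" and "orientation" of the camera in the world. Camera axes: x right, y up, looking along -z (the intrinsics and any distortion apply to the point x, -y, -z); pixel columns grow to the right and rows downward; lengths in m; the calibration is good to about 2 mm. The wrist camera is an equidistant fisheye: a pixel r from the principal point sees the ray r / f radians off the axis. A picture is of the moment at which its call begins. There is no depth.
A pose or a line that the arm cannot do raises env.Unreachable and nothing moves.
- env.close_job(): hands the job in; it is judged then, once.
Trained networks look in a picture, given as the dict that the camera call returned (one of the last four; its "shot" number tells which), for a name from the list of things; names that differ only in an ending like _2 or _b are one class to them, and where a whole thing is asked for, a point or a joint stands for the part that bears it (a point fixed in the world has none). Each returns a list of dicts, best first, with "score" (0 to 1); they miss things now and then, are a little off and sometimes report something else, mostly with a low value. They report only what shows in the picture. A call takes as long as a camera call. They do not tell look-alikes from the thing itself.
- env.search_frame(picture, thing): "xyz" ([x, y, z] in m, in world coordinates, good to about 4 mm: the middle of the surface that is visible of it).
- env.trace(picture, thing): "mask" (384x512 bool, what is visible of it).
The state is a dict: "clock": time; "joint_positions": joint angles; "qvel": joint speeds; "joint_torque": joint torques, N m; "position": TCP position; "tool_rot": TCP orientation; "force": force on the tool from outside, world axes, zero at the start; "wrist_torque": the same for the moment, N m; "opening": opening from 0.0 (shut) to 1.0 (fully open); "finger_force": force on a finger pad.
Only numpy, scipy, OpenCV 4.12 (cv2) and the standard library are available. Lean on these libraries where they do the work, as an engineer would, in place of code of your own. Each camera call takes 0.05 s, during which the arm holds its last target. There are 200 camera calls.

## Working session

There is one attempt and no reset: what is moved stays moved. The work goes in short steps, each a Python script; the robot and the scene stay as the last script left them, time stands still between calls to the robot, and variables do not carry over. Pictures are saved under pics/ and viewed, at most 10 in all, crops included, and the job is handed in when it is done.

```bash
mkdir -p pics
python3 - <<'E'
from workcell import env
import cv2,numpy as np,pickle
P={}
for n in("top","side"):
    p=env.grab_frame(n);P[n]=p
    cv2.imwrite(f"pics/{n}0.png",p["image"])
    print(n,p["position"],p["orientation"],p["fx"],p["cx"],p["cy"],[k for k in p])
    for t in("tester","stand","adapter_fitted","adapter_small","adapter_large","zero_key_top","dial_gauge","gauge_case","torque_wrench"):
        try: print(t,[(np.round(d["xyz"],3).tolist(),round(d["score"],2)) for d in env.search_frame(p,t)])
        except Exception as e: print(t,e)
pickle.dump(P,open("p0.pkl","wb"))
a=np.hstack([P["top"]["image"],P["side"]["image"]]);print(env.read_state()["clock"])
E
```

```text
top [ 0.43129371 -0.01054565  1.41465572] [  6.01412468   1.15331835 -91.60579713] 431.55477155276543 261.45306636080187 199.04133809577664 ['image', 'fx', 'fy', 'cx', 'cy', 'position', 'orientation', 'shot']
tester [([0.489, -0.166, 0.043], 0.92)]
stand [([0.774, 0.295, 0.033], 0.98), ([0.553, 0.166, 0.037], 0.93), ([0.347, 0.244, 0.035], 0.84)]
adapter_fitted [([0.517, -0.1, 0.107], 0.7), ([0.407, 0.055, 0.054], 0.64), ([0.68, -0.128, 0.056], 0.45)]
adapter_small [([0.535, 0.252, 0.065], 0.46)]
adapter_large [([0.552, 0.181, 0.074], 0.71)]
zero_key_top [([0.439, -0.215, 0.09], 0.44)]
dial_gauge [([0.507, -0.514, 0.021], 0.55)]
gauge_case [([0.474, 0.478, 0.047], 0.91)]
torque_wrench [([0.759, -0.057, 0.028], 0.95)]
side [0.14987468 0.87209814 0.79578463] [ 5.30487469e+01 -2.12113804e-02 -1.55647304e+02] 351.02177336753033 258.22479204046 192.42526656119452 ['image', 'fx', 'fy', 'cx', 'cy', 'position', 'orientation', 'shot']
tester [([0.472, -0.122, 0.043], 0.57)]
stand [([0.538, 0.224, 0.038], 0.77), ([0.765, 0.318, 0.033], 0.76), ([0.336, 0.265, 0.036], 0.62)]
adapter_fitted [([0.408, 0.067, 0.047], 0.67), ([0.669, -0.12, 0.042], 0.59)]
adapter_small [([0.535, 0.264, 0.06], 0.64), ([0.511, -0.092, 0.1], 0.37)]
adapter_large [([0.546, 0.201, 0.069], 0.82), ([0.534, 0.264, 0.062], 0.35)]
zero_key_top []
dial_gauge []
gauge_case [([0.47, 0.503, 0.046], 0.61)]
torque_wrench [([0.756, -0.008, 0.021], 0.56)]
1.0
```

View pics/top0.png

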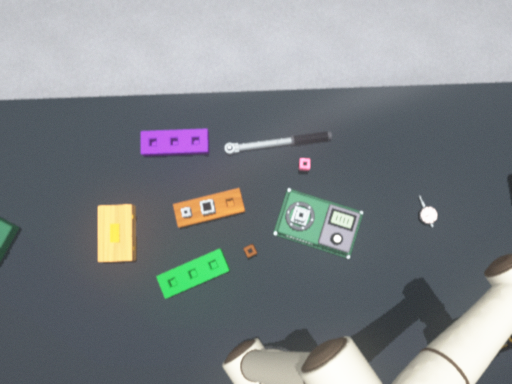

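View pics/side0.png

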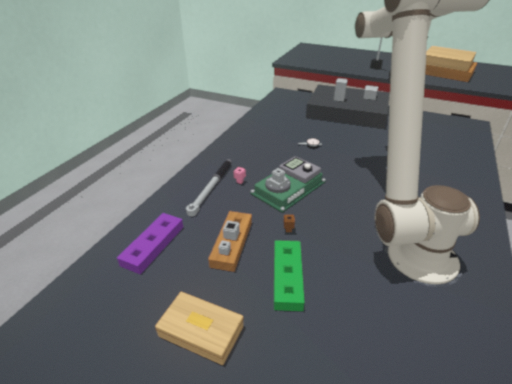

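The top view shows the brown stand at (208,207). Its empty hole is at (230,202), the small adapter at (186,212) and the large one at (207,207). The fitted adapter is at (300,215) and the zero key at (337,238). Possible mix-ups:
- **Stand:** purple block (174,142) and green block (193,273).
- **Fitted adapter:** pink one (305,164) and brown one (250,251).

The side view agrees. I'll set out and look from close by.

```bash
cat > h.py <<'E'
from workcell import env
import cv2,numpy as np,pickle
from scipy.spatial.transform import Rotation as R
def pix2w(p,uv,z):
    uv=np.atleast_2d(uv).astype(float); out=[]
    Rm=R.from_euler("xyz",p["orientation"],degrees=True).as_matrix()
    for u,v in uv:
        x=(u-p["cx"])/p["fx"];y=(v-p["cy"])/p["fy"]
        if p.get("fish"):
            r=np.hypot(x,y);k=np.tan(r)/r if r>1e-9 else 1;x*=k;y*=k
        d=Rm@np.array([x,-y,-1]);o=np.array(p["position"])
        out.append(o+d*(z-o[2])/d[2])
    return np.array(out)
def snap(n,name=None):
    p=env.grab_frame(n);p["fish"]=n=="wrist"
    if name: cv2.imwrite(f"pics/{name}.png",p["image"]);pickle.dump(p,open(name+".pkl","wb"))
    return p
def down(yaw): return [180,0,yaw]
E
python3 - <<'E'
from h import *
print(env.read_state()["tool_rot"])
for yaw in(72,-108):print(yaw,env.inverse_kinematics([.513,-.1,.25],down(yaw)))
for yaw in(101,-79):print(yaw,env.inverse_kinematics([.54,.18,.25],down(yaw)))
p=pickle.load(open("p0.pkl","rb"))["top"]
print(pix2w(p,[(300,215)],.109),pix2w(p,[(186,212)],.066),pix2w(p,[(230,202)],.036),pix2w(p,[(337,238)],.089))
q=env.inverse_kinematics([.513,-.12,.27],down(-108));print(q)
env.goto([.513,-.12,.27],down(-108))
w=snap("wrist","w1");print(w["position"],w["orientation"],w["fx"],w["cx"],w["cy"],env.read_state()["clock"])
for t in("adapter_fitted","zero_key_top","tester","adapter_large","adapter_small"):print(t,[(np.round(d["xyz"],4).tolist(),round(d["score"],2)) for d in env.search_frame(w,t)])
E
```

```text
[ 1.79999995e+02  9.33906567e-04 -1.61792777e+02]
72 [  6.77261965  10.90579978 -11.21535247   0.         -67.87884776
 155.22738035]
-108 [  6.77261965  10.90579978 -11.21535247   0.         -67.87884776
 -24.77261965]
101 [ 34.73932301  15.55318782  -5.03892711   0.         -69.40788507
 156.26067699]
-79 [ 34.73932301  15.55318782  -5.03892711   0.         -69.40788507
 -23.73932301]
[[ 0.51751116 -0.10336294  0.109     ]] [[0.54031128 0.25094242 0.066     ]] [[0.57077697 0.11450372 0.036     ]] [[ 0.44531148 -0.21476742  0.089     ]]
[  4.49091558  10.6014531   -8.69632649   0.         -70.70222041
 -22.49091558]
[ 0.48918149 -0.1963356   0.43238987] [-1.70385224e+01 -2.83737015e-02  1.61893483e+02] 297.3186396354542 256.81645281730664 186.81007593310102 3.1083
adapter_fitted [([0.6751, -0.1279, 0.057], 0.91), ([0.5124, -0.1032, 0.1061], 0.83), ([0.4041, 0.0361, 0.038], 0.48)]
zero_key_top [([0.4415, -0.2124, 0.0935], 0.52)]
tester [([0.49, -0.1814, 0.0631], 0.65)]
adapter_large []
adapter_small [([0.5109, -0.1036, 0.1042], 0.58)]
```

View pics/w1.png

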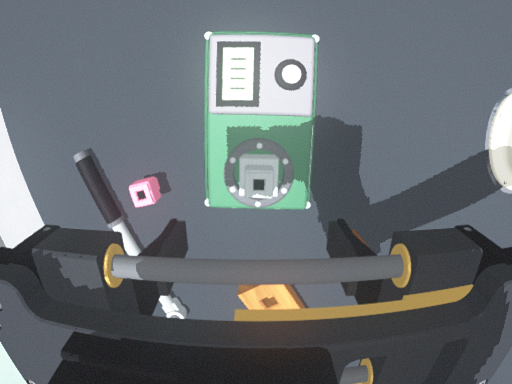

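The wrist view shows the fitted adapter's recess at (259,184), the zero key at (291,74) and the tester's foot corners at about (208,37), (316,39), (309,206) and (208,202). I'll take one enlarged crop for exact pixels.

Run:
```python
from h import *
w=pickle.load(open("w1.pkl","rb"))
i=w["image"]
a=cv2.resize(i[135:215,200:320],None,fx=6,fy=6,interpolation=cv2.INTER_CUBIC)
cv2.imwrite("pics/c1.png",a)
c=pix2w(w,[(208,37),(316,39),(309,206),(208,202)],.011);print(c)
k=pix2w(w,[(291,74)],.089)[0]
cen=c.mean(0);d=(c[2]+c[3]-c[0]-c[1]);x=c[0]+c[3]-c[1]-c[2]
print(cen,k,np.degrees(np.arctan2(-d[0],d[1])),np.degrees(np.arctan2(x[1],x[0])))
```

```text
[[ 0.52590024 -0.30321783  0.011     ]
 [ 0.38254368 -0.25416825  0.011     ]
 [ 0.46274986 -0.01948802  0.011     ]
 [ 0.60720158 -0.07364263  0.011     ]]
[ 0.49459884 -0.16262918  0.011     ] [ 0.44315556 -0.21159025  0.089     ] -19.18202152359056 -19.727153483728475
```

View pics/c1.png

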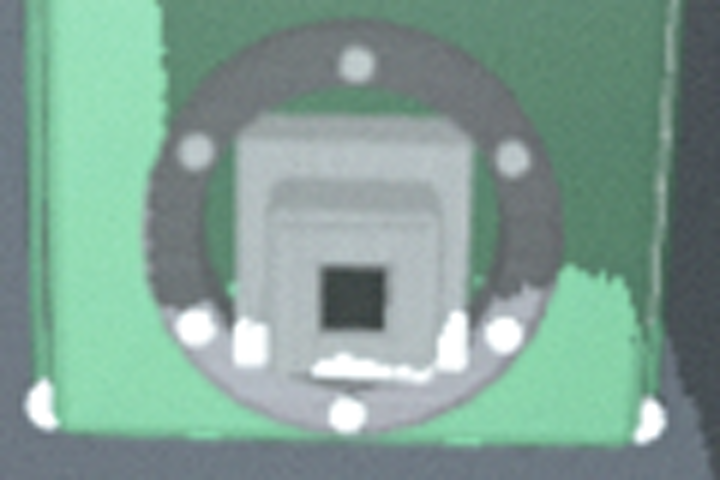

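The crop shows the fitted adapter's top from about (268,212) to (438,378), its recess centred at (352,298), the block's corners, and six flange bolts around the drive.

Run:
```python
from h import *
w=pickle.load(open("w1.pkl","rb"))
f=lambda a:np.array(a,float)/6+[200,135]-.42
b=pix2w(w,f([(357,64),(513,158),(504,334),(348,415),(195,327),(196,152)]),.064);print("bolts",b.mean(0),[np.degrees(np.arctan2(*(b[3]-b[0])[[0,1]]*[-1,1]))])
q=pix2w(w,f([(236,142),(472,142),(467,371),(236,369)]),.075)
print("block",q.mean(0)); 
t=pix2w(w,f([(268,211),(440,211),(438,381),(271,378)]),.109);print("top",t.mean(0),np.linalg.norm(np.roll(t,-1,0)-t,axis=1))
r=pix2w(w,f([(320,267),(386,267),(385,330),(321,330)]),.109);print("recess",r.mean(0))
for Q in(q,t,r):
  d=Q[2]+Q[3]-Q[0]-Q[1];print(np.degrees(np.arctan2(-d[0],d[1])), np.degrees(np.arctan2(*(Q[0]+Q[3]-Q[1]-Q[2])[[1,0]])))
```

```text
bolts [ 0.51748082 -0.10315269  0.064     ] [np.float64(-19.449239978181804)]
block [ 0.51745848 -0.10302187  0.075     ]
top [ 0.51683256 -0.1046348   0.109     ] [0.03210853 0.03358045 0.03207481 0.03295631]
recess [ 0.51720266 -0.10428891  0.109     ]
-18.62718021155154 -18.370222380720755
-17.8357794273921 -18.657428729374622
-18.018107656607125 -18.113147675262926
```

Run:
```python
from h import *
Y=-108.4
env.goto([.517,-.104,.15],down(Y))
print(env.move_straight([.517,-.104,.082],force_limit=15,rate=.1))
env.gripper_to(0.3,30); s=env.read_state();print(s["opening"],s["finger_force"],s["force"])
if s["opening"]>.33 or s["finger_force"]<1:
    print("chk")
env.gripper_to(0.0,30); s=env.read_state();print(s["opening"],s["finger_force"],s["force"],s["wrist_torque"],s["position"])
env.move_straight([.517,-.104,.15],rate=.08); s=env.read_state();print(s["opening"],s["finger_force"],s["force"],s["clock"])
env.goto([.545,.21,.25],down(-79))
w=snap("wrist","w2")
i=w["image"];cv2.imwrite("pics/w2b.png",cv2.resize(i[0:260,130:390],None,fx=2.3,fy=2.3,interpolation=cv2.INTER_CUBIC))
print(env.read_state()["clock"])
for t in("stand","adapter_large"):print(t,[(np.round(d["xyz"],4).tolist(),round(d["score"],2)) for d in env.search_frame(w,t)])
```

```text
False
0.3878704042644439 29.93050175718963 [ 0.08316218 -1.07829637  1.01075911]
chk
0.3926386906691938 29.93024173658341 [-0.24395169  0.16476256  0.100922  ] [0.15472742 0.31275247 0.0189601 ] [ 0.51680452 -0.10399392  0.08194776]
0.38512204239556636 29.93049306795001 [ 0.03029968 -0.48399237 -3.55501778] 6.875
8.175
stand [([0.767, 0.271, 0.0336], 0.96), ([0.5609, 0.1488, 0.0379], 0.75), ([0.3611, 0.2012, 0.04], 0.71), ([0.5453, 0.2493, 0.0636], 0.21)]
adapter_large [([0.5572, 0.1826, 0.0742], 0.88)]
```

View pics/w2b.png

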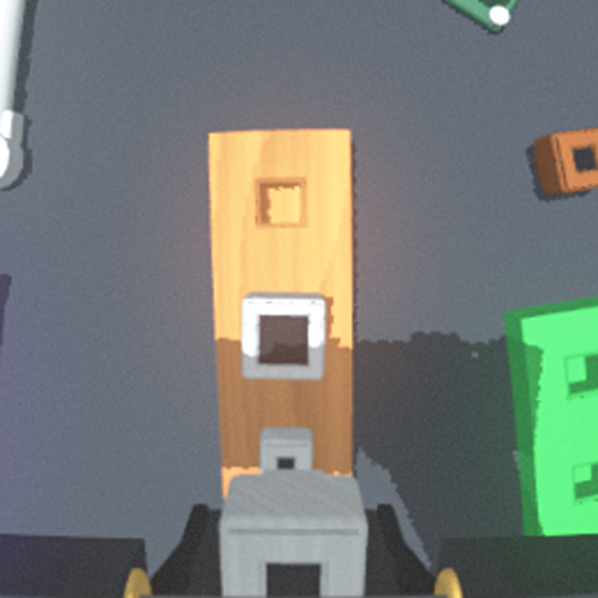

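The stand's empty hole is at crop (281,203). The large adapter's top is centred at (283,340), and part of the small one shows at (286,463). The fitted adapter is held square in the fingers.

Run:
```python
from h import *
w=pickle.load(open("w2.pkl","rb"))
f=lambda a:(np.array(a,float)+.5)/2.3+[130,0]-.5
def rep(n,px,z):
  Q=pix2w(w,f(px),z);d=Q[2]+Q[3]-Q[0]-Q[1]
  print(n,Q.mean(0),np.linalg.norm(np.roll(Q,-1,0)-Q,axis=1),np.degrees(np.arctan2(-d[0],d[1])),np.degrees(np.arctan2(*(Q[0]+Q[3]-Q[1]-Q[2])[[1,0]])))
  return Q.mean(0)
h=rep("hole",[(256,179),(305,178),(306,226),(257,227)],.036)
l=rep("large",[(242,300),(325,298),(323,379),(243,380)],.076)
rep("stand part",[(209,133),(350,129),(354,340),(217,345)],.036)
r=pix2w(w,f([(286,463)]),.066)[0];print("smallrec",r)
for a in(l,r):
  d=(a-h);print(np.hypot(*d[:2]),np.degrees(np.arctan2(-d[0],d[1])))
```

```text
hole [0.56946023 0.11834788 0.036     ] [0.02641037 0.02643234 0.0265504  0.02645189] 11.984107609712723 11.86902639854053
large [0.55488151 0.1861365  0.076     ] [0.04079423 0.04093511 0.04029332 0.04048394] 10.378383493910427 11.865276882582428
stand part [0.56523408 0.13653128 0.036     ] [0.07608543 0.11720563 0.07646386 0.11808887] 12.39554671121217 12.610183889744787
smallrec [0.54081258 0.25321463 0.066     ]
0.06933855995329066 12.13724251293861
0.13787576599457166 11.992212740278857
```

Run:
```python
from h import *
x,y=.5695,.1183
env.goto([x,y,.12],down(-78))
print(env.move_straight([x,y,.072],rate=.12,force_limit=15))
c=env.move_straight([x,y,.0435],rate=.04,force_limit=8);s=env.read_state();print(c,s["position"],s["force"],s["clock"])
if s["position"][2]<.047:
    env.gripper_to(1.0)
    env.move_straight([x,y,.16],rate=.15)
    env.goto([.522,.335,.21],down(-78))
w=snap("wrist","w3")
i=w["image"];cv2.imwrite("pics/w3b.png",cv2.resize(i[0:260,130:390],None,fx=2.3,fy=2.3,interpolation=cv2.INTER_CUBIC))
print(env.read_state()["clock"])
for t in("stand","adapter_small","adapter_fitted"):print(t,[(np.round(d["xyz"],4).tolist(),round(d["score"],2)) for d in env.search_frame(w,t)])
```

```text
False
True [0.56830668 0.11797249 0.06145574] [-1.0455852   0.39374334 -4.52733301] 9.9
9.95
stand [([0.3933, 0.1713, 0.041], 0.89), ([0.7839, 0.1836, 0.0243], 0.88), ([0.5748, 0.0933, 0.0355], 0.73), ([0.4914, -0.0419, 0.0286], 0.38)]
adapter_small [([0.7478, 0.066, 0.023], 0.61)]
adapter_fitted [([0.5688, 0.1088, 0.0838], 0.82), ([0.4878, -0.0401, 0.03], 0.6)]
```

View pics/w3b.png

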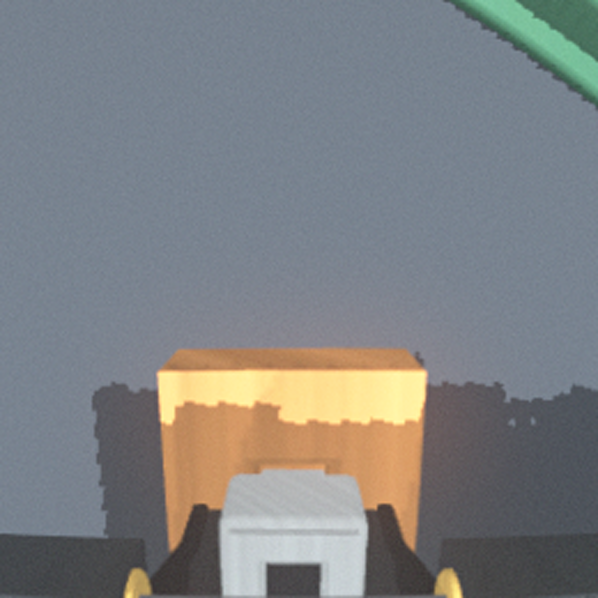

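The adapter is centred over the hole (hole lip at (293,465), adapter at (293,500)) and caught on the chamfer, which pushed it about 1 mm towards -x. I'll retry from there.

Run:
```python
from h import *
def st(m): s=env.read_state();print(m,np.round(s["position"],4),np.round(s["force"],1),round(s["opening"],3),s["clock"]);return s
st("")
for dx,dy in((0,0),(0,-.0015),(0,.0015),(-.0015,0),(.0015,0)):
    x,y=.5683+dx,.118+dy
    env.move_straight([x,y,.067],rate=.05)
    c=env.move_straight([x,y,.0435],rate=.04,force_limit=15);s=st(c)
    if s["position"][2]<.046:break
```

```text
[0.5687 0.1182 0.0619] [ 0.2 -0.2 -3.6] 0.389 10.1
False [0.5684 0.1181 0.0433] [ 0.6 -0.1 -2.6] 0.387 11.0833
```

Run:
```python
from h import *
s=env.read_state();p=s["position"]
env.gripper_to(1.0)
env.move_straight([p[0],p[1],.16],rate=.2)
env.goto([.522,.335,.21],down(-78))
w=snap("wrist","w4")
i=w["image"];cv2.imwrite("pics/w4b.png",cv2.resize(i[0:260,130:390],None,fx=2.3,fy=2.3,interpolation=cv2.INTER_CUBIC))
print(env.read_state()["clock"])
for t in("adapter_small","adapter_fitted","adapter_large"):print(t,[(np.round(d["xyz"],4).tolist(),round(d["score"],2)) for d in env.search_frame(w,t)])
```

```text
13.875
adapter_small [([0.5402, 0.2597, 0.0682], 0.81)]
adapter_fitted [([0.5443, 0.2271, 0.0345], 0.59)]
adapter_large [([0.5565, 0.1849, 0.0733], 0.97)]
```

View pics/w4b.png

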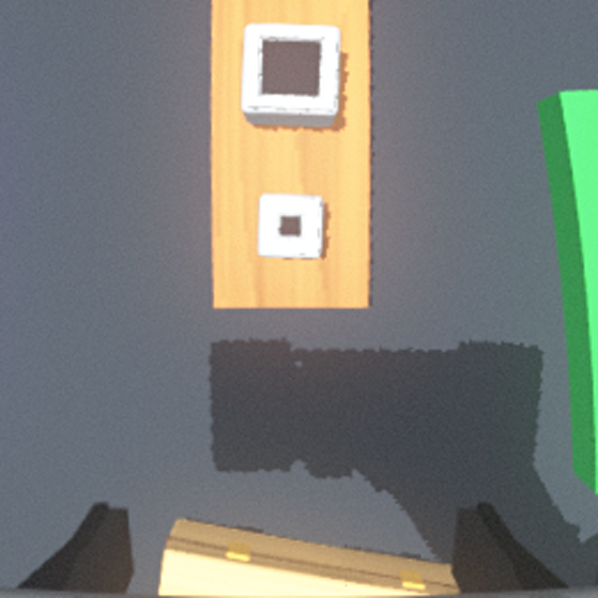

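The small adapter is at crop (290,226) and its recess is visible. The large adapter is undisturbed at (290,67). I'll grasp the small one.

Run:
```python
from h import *
def st(m): s=env.read_state();print(m,np.round(s["position"],4),np.round(s["force"],1),round(s["opening"],3),round(s["finger_force"],1),s["clock"]);return s
w=pickle.load(open("w4.pkl","rb"))
f=lambda a:(np.array(a,float)+.5)/2.3+[130,0]-.5
Q=pix2w(w,f([(259,195),(322,195),(322,257),(259,257)]),.066);r=pix2w(w,f([(290,226)]),.066)[0]
d=Q[2]+Q[3]-Q[0]-Q[1];yw=np.degrees(np.arctan2(-d[0],d[1]));print(Q.mean(0),r,yw)
x,y=r[:2];print(np.hypot(x-.5404,y-.255))
env.goto([x,y,.12],down(-78))
print(env.move_straight([x,y,.0425],rate=.1,force_limit=15))
env.gripper_to(0.0,30);st("grip")
env.move_straight([x,y,.14],rate=.1);st("lift")
env.goto([.5172,-.1035,.2],down(-108.7))
st("over")
p=snap("side","s2")
i=p["image"]
w=snap("wrist","w5")
a=cv2.resize(p["image"][150:280,190:330],(504,468),interpolation=cv2.INTER_CUBIC)
b=cv2.resize(w["image"][135:265,190:330],(504,468),interpolation=cv2.INTER_CUBIC)
cv2.imwrite("pics/c5.png",cv2.resize(np.hstack([a,b]),(800,371)))
```

```text
[0.54037565 0.2554642  0.066     ] [0.54057677 0.25557309 0.066     ] 11.912269168230951
0.000599735112173665
False
grip [0.5403 0.2554 0.0424] [-1.3 -0.8  0.2] 0.327 29.9 16.4917
lift [0.54   0.2553 0.1391] [ 0.2 -0.4 -2.6] 0.337 29.9 17.6167
over [ 0.5175 -0.1028  0.1997] [-0.5  0.1 -3.2] 0.331 29.9 18.9833
```

View pics/c5.png

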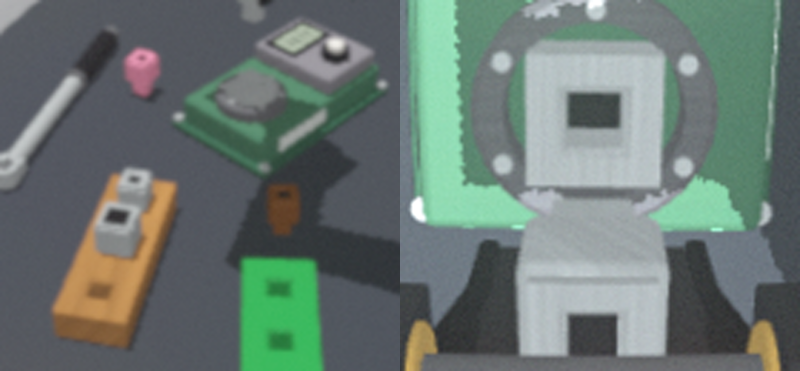

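The side view (left) shows the old adapter parked upright in the formerly empty hole at (135,185), with the large one in place. The wrist view (right) shows the open drive, its block top spanning about (525,53) to (665,187), and the small adapter held square.

Run:
```python
from h import *
def st(m): s=env.read_state();print(m,np.round(s["position"],4),np.round(s["force"],1),round(s["opening"],3),s["clock"]);return s
w=pickle.load(open("w5.pkl","rb"))
f=lambda a:(np.array(a,float)-[400,0])/2.857+[190,135]-.4
Q=pix2w(w,f([(526,54),(664,54),(663,186),(526,186)]),.075);b=pix2w(w,f([(596,10),(502,62),(688,65),(683,166),(502,163)]),.064)
print(Q.mean(0),np.linalg.norm(np.roll(Q,-1,0)-Q,axis=1),b)
x0,y0=.5172,-.1035
a=np.radians(-18.7);ex=np.array([np.cos(a),np.sin(a)]);ey=np.array([-np.sin(a),np.cos(a)])
env.move_straight([x0,y0,.112],rate=.12)
for i,j in((0,0),(-1,0),(1,0),(0,1),(0,-1),(-1,1),(1,1),(-1,-1),(1,-1)):
    x,y=np.array([x0,y0])+.0012*(i*ex+j*ey)
    env.move_straight([x,y,.107],rate=.05)
    c=env.move_straight([x,y,.0818],rate=.035,force_limit=14);s=st((i,j,c))
    if s["position"][2]<.0845:break
```

```text
[ 0.51700501 -0.10388422  0.075     ] [0.04747125 0.04810454 0.04923756 0.04808738] [[ 0.50451082 -0.13951486  0.064     ]
 [ 0.54237415 -0.13262038  0.064     ]
 [ 0.4795025  -0.11025372  0.064     ]
 [ 0.49236771 -0.07434917  0.064     ]
 [ 0.55555599 -0.09692016  0.064     ]]
(0, 0, False) [ 0.5167 -0.1037  0.0814] [-1.5 -2.1 -2.6] 0.33 21.0833
```

Run:
```python
from h import *
def st(m): s=env.read_state();print(m,np.round(s["position"],4),np.round(s["force"],1),round(s["opening"],3),s["clock"]);return s
x,y=.5169,-.1036
print(env.move_straight([x,y,.0802],rate=.02,force_limit=8));st("seat")
env.gripper_to(1.0);st("open")
env.move_straight([x,y,.17],rate=.15)
w=snap("wrist","w6");s=snap("side","s3")
a=cv2.resize(s["image"][140:260,200:340],(560,480),interpolation=cv2.INTER_CUBIC)
b=cv2.resize(w["image"][60:260,190:330],(336,480),interpolation=cv2.INTER_CUBIC)
cv2.imwrite("pics/c6.png",cv2.resize(np.hstack([a,b]),(800,428)))
for n,p in(("w",w),("s",s)):
  for t in("adapter_small","zero_key_top"):print(n,t,[(np.round(d["xyz"],4).tolist(),round(d["score"],2)) for d in env.search_frame(p,t)])
```

```text
False
seat [ 0.5167 -0.1037  0.0814] [-4.5 -0.2  5.6] 0.332 21.3333
open [ 0.5169 -0.1036  0.0802] [ 0.7 -0.3  0.2] 0.997 22.5
w adapter_small [([0.5157, -0.1041, 0.1038], 0.96), ([0.4432, -0.2118, 0.0962], 0.64)]
w zero_key_top [([0.4438, -0.2094, 0.0932], 0.77), ([0.4886, -0.1709, 0.071], 0.58)]
s adapter_small [([0.5094, -0.0955, 0.0955], 0.44)]
s zero_key_top []
```

View pics/c6.png

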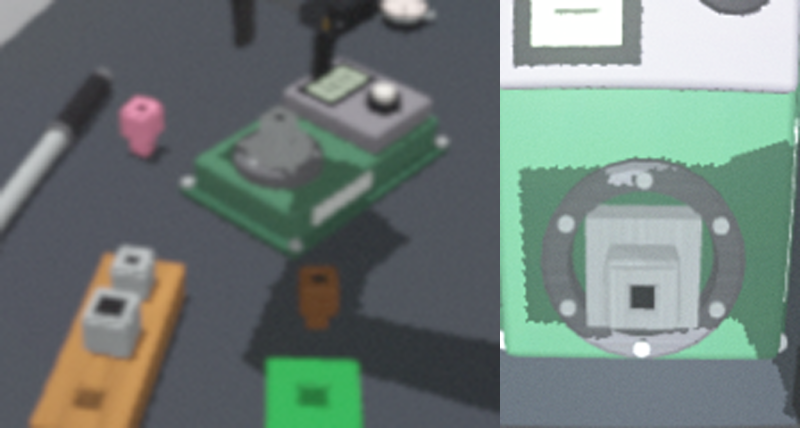

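The small adapter sits upright in the drive at right-pane (642,296). It stopped hard at exactly the home height, so next is the key.

Run:
```python
from h import *
def st(m): s=env.read_state();print(m,np.round(s["position"],4),np.round(s["force"],1),round(s["opening"],3),s["clock"]);return s
x,y=.4432,-.2116
env.gripper_to(0.0,10)
env.goto([x,y,.14],down(-108.7))
env.move_straight([x,y,.095],rate=.12);st("above")
c=env.move_straight([x,y,.079],rate=.02,force_limit=14);st(c)
env.dwell(.3);st("hold")
env.move_straight([x,y,.14],rate=.06)
env.goto([.40,-.2,.25],down(-108.7));env.dwell(.5);st("up")
w=snap("wrist","w7");s=snap("side","s4")
a=cv2.resize(s["image"][140:260,200:340],(560,480),interpolation=cv2.INTER_CUBIC)
b=cv2.resize(w["image"],(640,480))
cv2.imwrite("pics/c7.png",cv2.resize(np.hstack([a,b]),(800,320)))
```

```text
above [ 0.4441 -0.2113  0.0953] [ 0.8 -0.4  1.3] 0.008 26.2
True [ 0.4439 -0.2117  0.0874] [-1.1  2.4  6.2] 0.005 26.7333
hold [ 0.4439 -0.2117  0.0874] [-2.4  2.7  6.7] 0.008 27.0333
up [ 0.4    -0.2     0.2495] [ 0.   0.3 -0.1] 0.007 29.1167
```

View pics/c7.png

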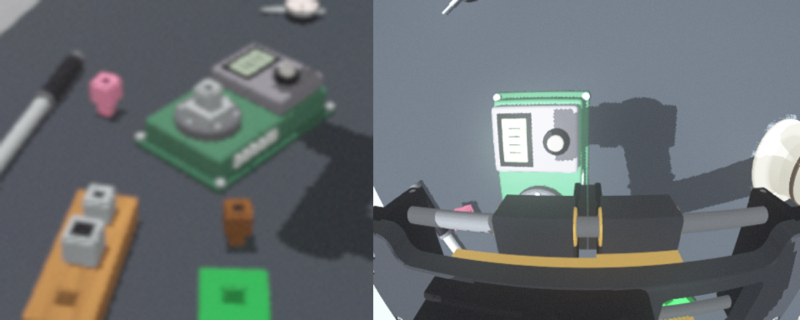

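The scene looks right, but the key stopped at z = 0.0874 rather than 0.084, so I can't be sure it bottomed. I'll step down again and log force against height.

Run:
```python
from h import *
w=pickle.load(open("w7.pkl","rb"))
print(pix2w(w,[(( 555-373)/427*512,142/320*384)],.089))
x,y=.4432,-.2116
env.goto([x,y,.12],down(-108.7))
env.move_straight([x,y,.094],rate=.12)
z=.094
while z>.078:
    z-=.001
    c=env.move_straight([x,y,z],rate=.02,force_limit=25);s=env.read_state()
    print(round(z,4),c,np.round(s["position"],4),np.round(s["force"],1))
    if c or s["force"][2]>18:break
w=snap("wrist","w8")
print(env.read_state()["clock"])
cv2.imwrite("pics/c8.png",cv2.resize(w["image"][150:300,180:340],None,fx=4,fy=4,interpolation=cv2.INTER_CUBIC))
```

```text
[[ 0.44191942 -0.21380382  0.089     ]]
0.093 False [ 0.4437 -0.2117  0.0939] [-0.2 -0.2  0.1]
0.092 False [ 0.4435 -0.2117  0.0923] [ 0.3 -0.8  0.8]
0.091 False [ 0.4436 -0.2117  0.0911] [ 0.6 -0.1  2.5]
0.09 False [ 0.4436 -0.2117  0.0901] [1.3 0.  2.5]
0.089 False [ 0.4436 -0.2117  0.0892] [ 1.  -0.4  3.3]
0.088 False [ 0.4436 -0.2117  0.0882] [ 2.  -0.2  3. ]
0.087 False [ 0.4436 -0.2116  0.0874] [1.6 1.9 5.4]
0.086 False [ 0.4436 -0.2117  0.0873] [-1.5  1.9 11.1]
0.085 False [ 0.4436 -0.2117  0.0871] [-3.   3.7 16.7]
0.084 False [ 0.4436 -0.2117  0.087 ] [-4.6  5.3 24. ]
32.7417
```

Spring force starts at about 0.092 and the hard stop is at 0.0873. That is the full 5 mm of travel, with forces matching 1.2 to 4 N, so the key was right down and the tool height reads about 3 mm high. I'll retreat, check once more and hand in.

Run:
```python
from h import *
env.move_straight([.4432,-.2116,.15],rate=.08)
env.goto([.40,-.2,.25],down(-108.7));env.dwell(.5)
p=snap("side","s5");t=snap("top","t5")
d=cv2.absdiff(p["image"],pickle.load(open("s4.pkl","rb"))["image"]);print(d.mean(), (d[140:260,200:340].max(2)>40).sum())
print([(np.round(k["xyz"],3).tolist(),round(k["score"],2)) for k in env.search_frame(t,"adapter_fitted")],env.read_state()["clock"])
print(env.close_job())
```

```text
0.9318169487847222 0
[([0.682, -0.126, 0.058], 0.71), ([0.567, 0.118, 0.072], 0.49)] 34.8833
the job is handed in; nothing more can be done
None
```

The job is done and handed in at about 35 s: the old adapter is parked in the stand's empty hole, the small adapter is fully home in the drive, and the zero key was pressed right down and released; nothing else that was to be left alone was touched.

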